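# Put the washed sausage-stuffer tubes away in size order

## Task

The four sausage-stuffer tubes have dried on the wire drying rack, in no particular order. Move them to the black storage rack so that the row there is graded from thinnest to thickest: each tube upright over the post made for its bore, fully down with its flange on the board. Leave the deli cup and the spice jar standing where they are.

Things in the scene. Friction and masses are not known exactly. Their poses are not given: they have to be found in the camera images.
- tube_18_center (a point): Centre (axis, half-way up) of the thinnest steel tube: 95 mm tall, plain cylinder 18 mm outside, bore 14 mm, about 66 g; foot flange 58 mm wide, 4 mm thick, cone above it to 26 mm. z up the tube. Starts flange down on the drying rack's wires, 20 mm above the table, over a 6 mm wire peg that reaches 35 mm into it; the four tubes stand in a straight row 68 mm apart, in any order.
- tube_27_center (a point): Centre (axis, half-way up) of the second thinnest steel tube: 95 mm tall, plain cylinder 27 mm outside, bore 23 mm, about 84 g; foot flange 58 mm wide, 4 mm thick, cone above it to 26 mm. z up the tube. Starts flange down on the drying rack's wires, 20 mm above the table, over a 6 mm wire peg that reaches 35 mm into it; the four tubes stand in a straight row 68 mm apart, in any order.
- tube_36_center (a point): Centre (axis, half-way up) of the second thickest steel tube: 95 mm tall, plain cylinder 36 mm outside, bore 32 mm, about 102 g; foot flange 58 mm wide, 4 mm thick, cone above it to 26 mm. z up the tube. Starts flange down on the drying rack's wires, 20 mm above the table, over a 6 mm wire peg that reaches 35 mm into it; the four tubes stand in a straight row 68 mm apart, in any order.
- tube_45_center (a point): Centre (axis, half-way up) of the thickest steel tube: 95 mm tall, plain cylinder 45 mm outside, bore 41 mm, about 120 g; foot flange 58 mm wide, 4 mm thick, cone above it to 26 mm. z up the tube. Starts flange down on the drying rack's wires, 20 mm above the table, over a 6 mm wire peg that reaches 35 mm into it; the four tubes stand in a straight row 68 mm apart, in any order.
- post_18: Thinnest steel post of the storage rack, for the 18 mm tube: 7.5 mm thick, 50 mm tall, top 12 mm tapered. Origin: its foot on the black base board's top (board 84 x 290 mm, 16 mm thick), z up. The four posts are fixed in a straight row 68 mm apart, thin to thick. A tube fully down rests flange on board, its centre 47.5 mm above this origin.
- post_27: Second thinnest steel post of the storage rack, for the 27 mm tube: 16.5 mm thick, 50 mm tall, top 12 mm tapered. Origin: its foot on the black base board's top (board 84 x 290 mm, 16 mm thick), z up. The four posts are fixed in a straight row 68 mm apart, thin to thick. A tube fully down rests flange on board, its centre 47.5 mm above this origin.
- post_36: Second thickest steel post of the storage rack, for the 36 mm tube: 25.5 mm thick, 50 mm tall, top 12 mm tapered. Origin: its foot on the black base board's top (board 84 x 290 mm, 16 mm thick), z up. The four posts are fixed in a straight row 68 mm apart, thin to thick. A tube fully down rests flange on board, its centre 47.5 mm above this origin.
- post_45: Thickest steel post of the storage rack, for the 45 mm tube: 34.5 mm thick, 50 mm tall, top 12 mm tapered. Origin: its foot on the black base board's top (board 84 x 290 mm, 16 mm thick), z up. The four posts are fixed in a straight row 68 mm apart, thin to thick. A tube fully down rests flange on board, its centre 47.5 mm above this origin.
- deli_cup: Lidded white deli cup, 74 mm across, 68 mm tall, loose on the table in front of the racks; a bystander. Origin at the centre of its underside.
- spice_jar: Spice jar with black cap and green label, 40 mm across, 105 mm tall, loose on the table behind the racks; a bystander. Origin at the centre of its underside.
Things that resemble listed ones, but are neither listed nor needed, are in the scene too. What is shaped like the part that bears tube_18_center but red or turquoise is not meant. Leave any yellow look-alike of the part that bears tube_27_center alone.

How it is judged:
By the outcome, as a careful person would: the job done as asked, in the order asked, and still so for the second after the job is handed in, with the robot touching nothing.
It also fails if it takes over 102 s, if anything falls off the work surface, if the arm or the gripper's body presses on something with over 40 N, if the wrist force passes 120 N, or if a joint passes its speed limit or range.

## Robot

A 6-joint arm with a two-finger parallel gripper is mounted at the origin on a cart in front of the work surface, level with it; the furniture and walls round the work are solid. World frame = base frame: x ahead of the robot, y to its left, z up, the work surface at z = 0. Lengths are in m, angles in rad, forces in N, time in s.
With the tool pointing down it reaches from about 0.325 to 0.9 m from the base axis. Payload 6.1 kg.
Tool frame: the origin (TCP) lies midway between the tips of the shut fingers; the grasp point (between the pads) lies 19 mm behind it; x points along the fingers, y is the direction in which the jaws open and shut, and the axes are right-handed (so a half turn about x gives the same grasp; the last joint's range is limited). The gripper opens to 85 mm and grips with 20 to 120 N. Pads are 22 mm wide; open, the fingers measure 114 mm over their backs; the gripper's body (76 mm by 85 mm) begins 54 mm behind the grasp point. The pads swing forward as they close: fully open they stand 13 mm farther back than shut.
Start: joints at [1.079, 0.22, 1.526, -0, 1.395, -0.126], TCP at [0.224, 0.584, 0.231] pointing down, gripper open.
Joint ranges: [-2.98, 2.98], [-0.91, 2.08], [0.09, 2.57], [-1.24, 4.39], [0.2, 2.65], [-2.68, 2.68]. Speed limits (rad/s): [2.57, 2.57, 3.01, 3.14, 3.14, 3.14].

## Interface

Orientations are given as [roll, pitch, yaw] about the fixed x, y, z axes, in that order (R = Rz(yaw) Ry(pitch) Rx(roll)).
In Python, from plant import movep, move_l, set_joints, gripper_to, hold, inverse_kinematics, observe, get_image, get_calibration, Unreachable, job_done gives the robot as it stands. Calls block until the motion is done:
- movep(position, orientation): joint-space move of the TCP to a pose.
- move_l(position, feed=0.15, rotation=None, max_force=None): straight line of the TCP; rotation=None keeps the orientation; feed is the mean speed in m/s. With max_force (N) it stops when the force on the tool has changed by that much, and returns True; else False.
- set_joints(angles): joint-space move.
- gripper_to(opening, f_grip=None): finger opening in m; f_grip is the grip in N (None keeps the last); returns when the fingers have stopped.
- hold(seconds).
- inverse_kinematics(position, orientation): joint angles nearest the present ones, or None.
- observe(): the state.
- get_image(name): name is "side" or "top"; returns (picture, depth): 480x640x3 uint8, red, green, blue; 480x640 float32, m along the optical axis (not along the pixel's ray), 0 where there is no reading.
- get_calibration(name): a dict with "intrinsics" (3x3 intrinsics, pixels), "world_from_camera" (4x4, takes a point from camera to world coordinates). Camera axes: x right, y down, z forward; pixel columns grow to the right and rows downward; lengths in m; the calibration is good to about 2 mm. A picture is of the moment at which its call begins. get_calibration takes no time and is no camera call.
A pose or a line that the arm cannot do raises Unreachable and nothing moves.
- job_done(): hands the job in, once; it reports no verdict.
The state is a dict: "time_s": time; "q": joint angles; "joint_velocities": joint speeds; "joint_torque": joint torques, N m; "eef_pos": TCP position; "tcp_rot": TCP orientation; "ft_force": force on the tool from outside, world axes, zero at the start; "torque": the same for the moment, N m; "opening": finger opening in m.
Only numpy, scipy, OpenCV 4.12 (cv2) and the standard library are available. Lean on these libraries where they do the work, as an engineer would, in place of code of your own. Each camera call takes 0.05 s, during which the arm holds its last target.

## Working session

There is one attempt and no reset: what is moved stays moved. The work goes in short steps, each a Python script; the robot and the scene stay as the last script left them, time stands still between calls to the robot, and variables do not carry over. Pictures are saved under pics/ and viewed, and the job is handed in when it is done.

```bash
ls; mkdir -p pics
python3 - <<'E'
from plant import *
import cv2, numpy as np
for n in ("side","top"):
    im,d=get_image(n); c=get_calibration(n)
    cv2.imwrite(f"pics/{n}0.png",im[:,:,::-1]); np.savez(f"{n}0.npz",im=im,d=d,K=c["intrinsics"],T=c["world_from_camera"])
    print(c)
s=observe(); print(s)
E
```

```text
pics
{'intrinsics': array([[507.31564938,   0.        , 317.5096314 ],
       [  0.        , 507.31564938, 243.76103371],
       [  0.        ,   0.        ,   1.        ]]), 'world_from_camera': array([[-0.99833105, -0.02466105,  0.05222024,  0.50491338],
       [-0.0576231 ,  0.48540515, -0.87238834,  0.85603942],
       [-0.00383396, -0.87394146, -0.48601608,  0.58321551],
       [ 0.        ,  0.        ,  0.        ,  1.        ]])}
{'intrinsics': array([[588.50874035,   0.        , 311.1739138 ],
       [  0.        , 588.50874035, 231.52922713],
       [  0.        ,   0.        ,   1.        ]]), 'world_from_camera': array([[ 0.00380825, -0.99939566,  0.03455161,  0.49105034],
       [-0.99991757, -0.00338202,  0.01238612, -0.04345962],
       [-0.01226178, -0.03459594, -0.99932616,  1.2925746 ],
       [ 0.        ,  0.        ,  0.        ,  1.        ]])}
{'time_s': 0.1, 'q': array([ 1.07888213e+00,  2.21149021e-01,  1.52749542e+00, -4.12616551e-06,
        1.39469195e+00, -1.26104196e-01]), 'joint_velocities': array([ 3.58430119e-04, -3.83940617e-03, -2.94469035e-03,  5.19380974e-04,
        5.52694244e-05,  6.18901058e-04]), 'joint_torque': array([ 5.46011852e-04, -4.98249292e+01, -3.90541828e+01, -3.33646512e-04,
        5.84933165e-03, -1.66833536e-05]), 'eef_pos': array([0.22331613, 0.58316346, 0.23030822]), 'tcp_rot': array([-1.69457157,  1.56905259, -2.06038085]), 'ft_force': array([ 0.50622443, -0.45161908, -1.10649172]), 'torque': array([-0.01208072,  0.02242675, -0.0018019 ]), 'opening': 0.08550481694021855}
```

View pics/side0.png

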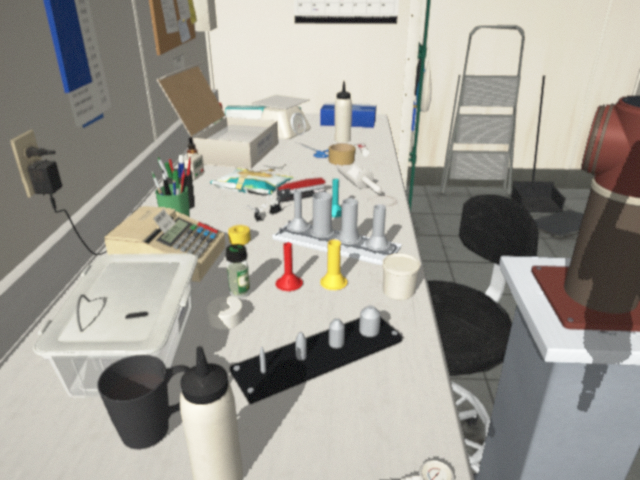

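View pics/top0.png

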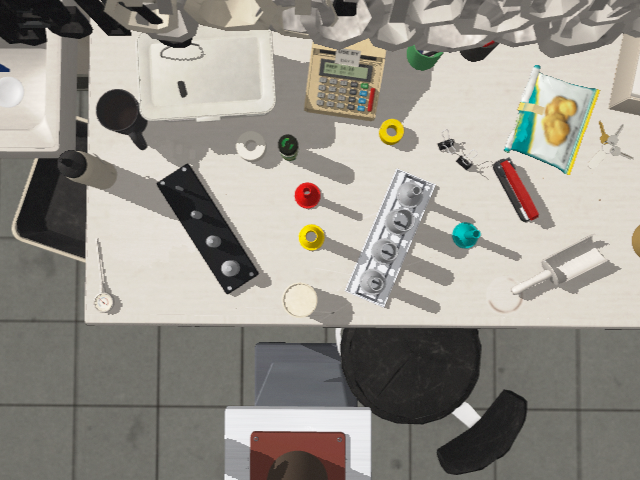

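```bash
cat > h.py <<'E'
import numpy as np, cv2
def cloud(f):
    z=np.load(f); d=z['d'];K=z['K'];T=z['T']
    v,u=np.mgrid[:480,:640]
    P=np.stack([(u-K[0,2])/K[0,0]*d,(v-K[1,2])/K[1,1]*d,d],-1)@T[:3,:3].T+T[:3,3]
    P[d==0]=np.nan
    return z['im'],P
E
python3 - <<'E'
from h import *
im,P=cloud('top0.npz'); z=P[...,2]
ims,Ps=cloud('side0.npz')
print("table z top/side",np.nanmedian(z[270:300,280:285]),z[200:210,340:345].mean(),np.nanmedian(Ps[300:310,260:300,2]))
a=cv2.resize(im[150:320,340:440],None,fx=4,fy=4,interpolation=cv2.INTER_CUBIC)
b=cv2.resize(im[150:320,150:270],None,fx=4,fy=4,interpolation=cv2.INTER_CUBIC)[:, :400]
def hm(s): return cv2.applyColorMap(np.uint8(np.clip(np.nan_to_num(s)/0.13,0,1)*255),cv2.COLORMAP_JET)[:,:,::-1]
c=cv2.resize(hm(z[150:320,340:440]),None,fx=4,fy=4,interpolation=cv2.INTER_NEAREST)
cv2.imwrite('pics/topz.png',cv2.resize(np.hstack([a,c]),(700,595))[:,:,::-1])
s=cv2.resize(ims[170:300,230:430],None,fx=4,fy=4,interpolation=cv2.INTER_CUBIC)
cv2.imwrite('pics/sidez.png',s[:,:,::-1])
b=cv2.resize(im[150:310,150:270],None,fx=3.6,fy=3.6,interpolation=cv2.INTER_CUBIC)
c=cv2.resize(hm(z[150:310,150:270]*1.5),None,fx=3.6,fy=3.6,interpolation=cv2.INTER_NEAREST)
cv2.imwrite('pics/rack.png',cv2.resize(np.hstack([b,c]),(800,533))[:,:,::-1])
E
```

```text
table z top/side -8.285772664196056e-05 -0.0006607640688534966 -9.697993007717898e-05
```

View pics/topz.png

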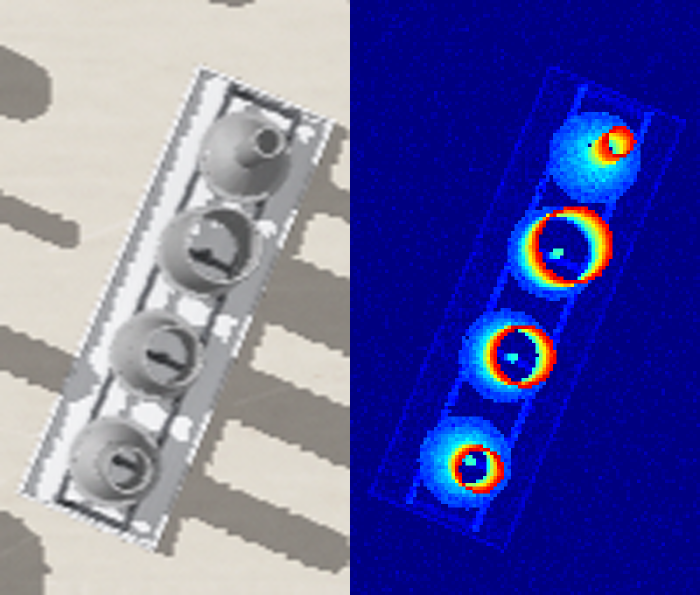

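View pics/sidez.png

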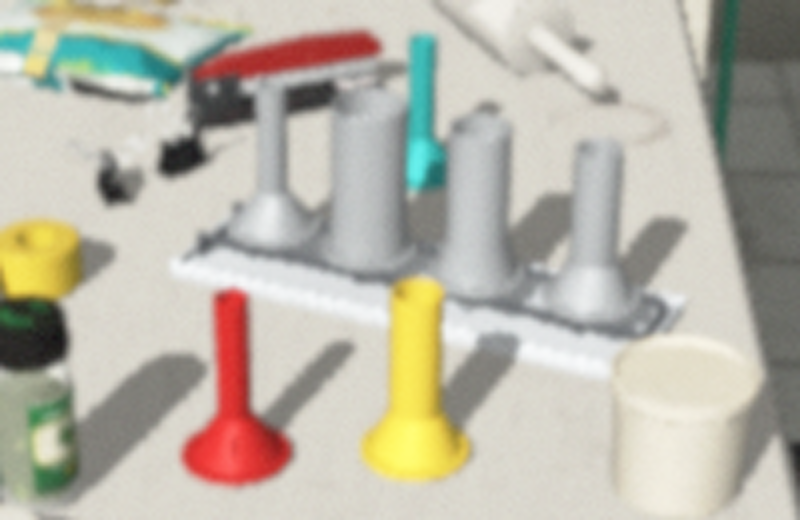

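View pics/rack.png

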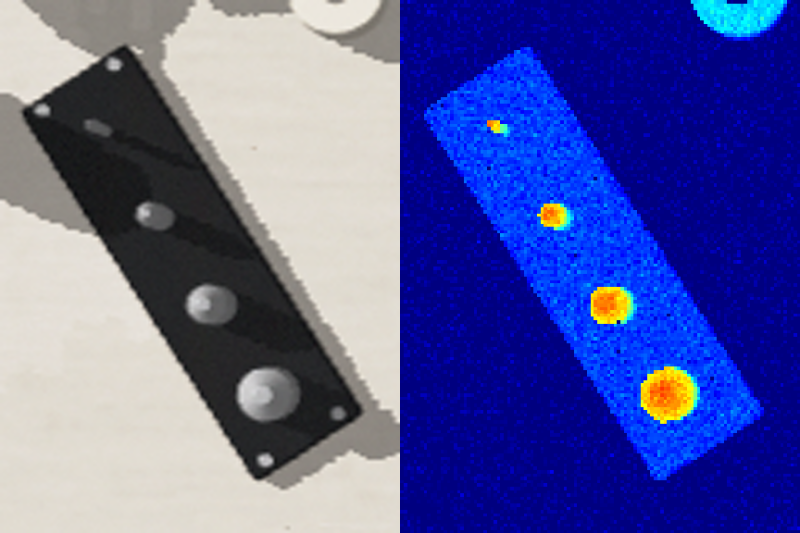

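```bash
cat > meas.py <<'E'
from h import *
from scipy.optimize import least_squares
def fitcirc(p,r):
    # annulus: radial outliers robust
    f=lambda c: np.hypot(p[:,0]-c[0],p[:,1]-c[1])-r
    return least_squares(f,np.median(p,0),loss='soft_l1',f_scale=.001)
E
python3 - <<'E'
from meas import *
for n in('top','side'):
    im,P=cloud(n+'0.npz')
    seeds=([(411,190),(402,220),(388,250),(374,283)] if n=='top' else [(298,193),(322,196),(350,202),(379,208)])
    x=P[...,0];y=P[...,1];z=P[...,2]
    m=(z>.08)&(z<.125)
    nl,lab,st,ce=cv2.connectedComponentsWithStats(m.astype(np.uint8),connectivity=8)
    print(n)
    for i in range(1,nl):
        if st[i,4]<8: continue
        q=P[lab==i]
        if not (0.25<q[:,0].mean()<.9): continue
        print(i,st[i,4],ce[i].round(),q.min(0).round(3),q.max(0).round(3),np.median(q,0).round(4))
    m=(z>.035)&(z<.08)
    nl,lab,st,ce=cv2.connectedComponentsWithStats(m.astype(np.uint8),connectivity=8)
    print('mid')
    for i in range(1,nl):
        if st[i,4]<8: continue
        q=P[lab==i]
        if not (0.25<q[:,0].mean()<.9 and abs(q[:,1].mean())<.4): continue
        print(i,st[i,4],ce[i].round(),q.min(0).round(3),q.max(0).round(3),np.median(q,0).round(4))
E
```

```text
top
1 11996 [202.  78.] [0.71  0.046 0.08 ] [0.954 0.414 0.125] [0.8441 0.1909 0.1046]
2 1088 [353.  54.] [ 0.865 -0.182  0.08 ] [ 0.931 -0.027  0.118] [ 0.898  -0.1157  0.0901]
5 209 [634.  76.] [ 0.804 -0.704  0.08 ] [ 0.927 -0.676  0.093] [ 0.8536 -0.6905  0.0857]
6 124 [425.  55.] [ 0.89 -0.3   0.08] [ 0.918 -0.236  0.102] [ 0.8958 -0.2602  0.093 ]
7 23 [431.  53.] [ 0.89  -0.276  0.081] [ 0.906 -0.272  0.124] [ 0.8979 -0.2724  0.1012]
34 339 [288. 145.] [ 0.69  -0.001  0.082] [0.731 0.04  0.111] [0.7085 0.0191 0.1048]
36 252 [ 96. 171.] [0.628 0.4   0.08 ] [0.694 0.439 0.125] [0.6514 0.4075 0.1022]
38 34 [307. 191.] [ 0.607 -0.026  0.08 ] [ 0.624 -0.012  0.104] [ 0.6138 -0.0197  0.0956]
39 74 [415. 191.] [ 0.606 -0.249  0.081] [ 0.624 -0.23   0.121] [ 0.6154 -0.2386  0.1044]
40 168 [403. 220.] [ 0.534 -0.235  0.08 ] [ 0.578 -0.191  0.12 ] [ 0.5561 -0.2163  0.1074]
41 45 [311. 236.] [ 0.511 -0.041  0.082] [ 0.536 -0.016  0.102] [ 0.5232 -0.0282  0.0957]
42 59 [475. 234.] [ 0.52  -0.371  0.081] [ 0.537 -0.354  0.101] [ 0.529  -0.3614  0.0922]
43 122 [389. 251.] [ 0.475 -0.203  0.0
[... 4529 characters left out ...]
 [0.789 0.107 0.075] [0.7864 0.0884 0.0673]
44 526 [174. 332.] [0.771 0.082 0.035] [0.79  0.303 0.08 ] [0.7786 0.217  0.0537]
45 377 [370. 316.] [0.441 0.137 0.035] [0.474 0.164 0.068] [0.458  0.1557 0.0542]
46 266 [336. 329.] [0.503 0.179 0.035] [0.527 0.197 0.068] [0.5145 0.1909 0.0533]
47 164 [301. 342.] [0.564 0.216 0.035] [0.578 0.229 0.067] [0.5706 0.225  0.0517]
48 72 [262. 355.] [0.624 0.255 0.036] [0.632 0.263 0.067] [0.6275 0.259  0.0511]
49 992 [ 79. 371.] [0.834 0.313 0.035] [0.931 0.323 0.08 ] [0.8881 0.3176 0.0612]
50 1106 [133. 385.] [0.755 0.33  0.036] [0.819 0.378 0.08 ] [0.799  0.3394 0.0636]
52 1266 [141. 419.] [0.739 0.359 0.035] [0.811 0.413 0.08 ] [0.7619 0.4039 0.0594]
```

```bash
cat >> meas.py <<'E'
def rowfit(sets,R,RI,p0):
    """p = x0,y0,phi ; centre_i = (x0,y0)+68mm*(i-1.5)*(cos,sin). sets: list of 4 point arrays"""
    def f(p):
        o=[]
        for i,q in enumerate(sets):
            c=np.array(p[:2])+.068*(i-1.5)*np.array([np.cos(p[2]),np.sin(p[2])])
            d=np.hypot(*(q[:,:2]-c).T)
            a=d-R[i]
            if RI is not None:
                b=d-RI[i]; a=np.where(abs(a)<abs(b),a,b)
            o.append(a)
        return np.concatenate(o)
    s=least_squares(f,p0,loss='soft_l1',f_scale=.001,x_scale=[.01,.01,.1])
    return s.x, np.median(abs(s.fun))
def ctr(p): return np.array(p[:2])+.068*(np.arange(4)-1.5)[:,None]*np.array([np.cos(p[2]),np.sin(p[2])])
E
python3 - <<'E'
from meas import *
out={}
for n in('top','side'):
    im,P=cloud(n+'0.npz'); Q=P.reshape(-1,3)
    def near(c,r,z0,z1): return Q[(np.hypot(*(Q[:,:2]-c).T)<r)&(Q[:,2]>z0)&(Q[:,2]<z1)]
    g=np.array([(.4285,-.1595),(.493,-.185),(.556,-.213),(.615,-.2395)])
    R=[.0135,.018,.0225,.009];RI=[.0115,.016,.0205,.007]
    p0=[.5235,-.199,np.arctan2(-.08,.1865)]
    for it in range(2):
        s=[near(g[i],R[i]+.004,.055,.119) for i in range(4)]
        p,e=rowfit(s,R,RI,p0); g=ctr(p);p0=p
    print(n,'tubes',p.round(4),e.round(5),[len(a) for a in s]); print(g.round(4).tolist())
    out[n+'t']=g
    # individual
    print('  indiv',[rowfit([s[i]]+[np.zeros((0,3))]*3,[R[i]]*4,[RI[i]]*4,[g[i,0]+.102*np.cos(p[2]),g[i,1]+.102*np.sin(p[2]),p[2]]) and [ (lambda f:least_squares(f,g[i],loss='soft_l1',f_scale=.001).x.round(4).tolist())(lambda c:(lambda d:np.where(abs(d-R[i])<abs(d-RI[i]),d-R[i],d-RI[i]))(np.hypot(*(s[i][:,:2]-c).T)))] for i in range(4)])
    g=np.array([(.4575,.145),(.514,.182),(.571,.219),(.628,.256)])
    Rp=np.array([.01725,.01275,.00825,.00375])
    p0=[.5427,.2005,np.arctan2(.111,.1705)]
    for it in range(2):
        s=[near(g[i],Rp[i]+.004,.024,.053) for i in range(4)]
        p,e=rowfit(s,Rp,None,p0); g=ctr(p);p0=p
    print(n,'posts',p.round(4),e.round(5),[len(a) for a in s]); print(g.round(4).tolist())
    print('  indiv',[least_squares(lambda c:np.hypot(*(s[i][:,:2]-c).T)-Rp[i],g[i],loss='soft_l1',f_scale=.001).x.round(4).tolist() for i in range(4)])
    # board
    m=(abs(P[...,2]-.016)<.006)&(P[...,0]>.38)&(P[...,0]<.7)&(P[...,1]>.06)&(P[...,1]<.33)
    m=cv2.morphologyEx(m.astype(np.uint8),cv2.MORPH_OPEN,np.ones((3,3)))
    q=P[m>0][:,:2].astype(np.float32); r=cv2.minAreaRect(q); print('board',r)
    # wires rack rect, jar, cup
    q=near((.7085,.0191),.03,.03,.1); print('jar',rowfit([q]+[np.zeros((0,3))]*3,[.02]*4,None,[.7085+.102,.019,0])[0]-[.102,0,0])
    q=near((.393,-.003),.042,.02,.06); print('cup',q[:,:2].min(0),q[:,:2].max(0))
E
```

```text
top tubes [ 0.5236 -0.199  -0.4063] 0.00052 [113, 164, 244, 102]
[[0.4299, -0.1587], [0.4924, -0.1856], [0.5548, -0.2124], [0.6173, -0.2393]]
  indiv [[[0.4295, -0.1588]], [[0.4931, -0.1851]], [[0.5552, -0.2126]], [[0.6155, -0.2397]]]
top posts [0.5418 0.2001 0.5785] 0.00037 [41, 31, 21, 10]
[[0.4564, 0.1443], [0.5134, 0.1815], [0.5703, 0.2187], [0.6272, 0.2558]]
  indiv [[0.4565, 0.1442], [0.5133, 0.1816], [0.5704, 0.2187], [0.627, 0.2556]]
board ((0.5418092608451843, 0.19926077127456665), (0.28947335481643677, 0.08455538749694824), 33.019187927246094)
jar [0.710415   0.0283055  0.08217823]
cup [ 0.36143983 -0.03465107] [0.42167718 0.0238564 ]
side tubes [ 0.5252 -0.1979 -0.4032] 0.00071 [349, 452, 565, 202]
[[0.4314, -0.1579], [0.4939, -0.1845], [0.5565, -0.2112], [0.619, -0.2379]]
  indiv [[[0.4297, -0.158]], [[0.4943, -0.1835]], [[0.5584, -0.2121]], [[0.6171, -0.2372]]]
side posts [0.5428 0.2005 0.5798] 0.00054 [277, 201, 139, 66]
[[0.4575, 0.1447], [0.5144, 0.1819], [0.5713, 0.2192], [0.6281, 0.2564]]
  indiv [[0.4574, 0.1446], [0.5143, 0.1819], [0.5714, 0.2191], [0.6283, 0.2568]]
board ((0.5742897987365723, 0.15243107080459595), (0.29086005687713623, 0.20560793578624725), 32.77650833129883)
jar [0.71206034 0.0289863  0.07512972]
cup [ 0.36044122 -0.00103177] [0.42722387 0.03323985]
```

```bash
cat > rob.py <<'E'
from plant import *
from meas import *
from scipy.spatial.transform import Rotation as Rn
TUBE={27:(.4296,-.1584),36:(.4937,-.1843),45:(.5568,-.2122),18:(.6165,-.2385)}
PHT=-.4048; PHP=.579
PC=ctr([.5423,.2003,PHP]); POST={45:PC[0],36:PC[1],27:PC[2],18:PC[3]}
H=.22
def o(a): return [0,np.pi/2,a]
def snap(tag):
    for n in("side","top"):
        im,d=get_image(n); c=get_calibration(n)
        cv2.imwrite(f"pics/{n}_{tag}.png",im[:,:,::-1]); np.savez(f"{n}_{tag}.npz",im=im,d=d,K=c["intrinsics"],T=c["world_from_camera"])
def st(t=''):
    s=observe(); print(t,round(s['time_s'],2),s['eef_pos'].round(4),s['ft_force'].round(1),round(s['opening'],4),s['q'].round(2))
E
python3 - <<'E'
from rob import *
for k in TUBE:
    for a,(p,ph) in {'pick':(TUBE[k],PHT),'place':(POST[k],PHP)}.items():
        for z in (.068,H):
            for f in (0,np.pi,-np.pi):
                q=inverse_kinematics([*p,z],o(ph+f)); print(k,a,z,f,None if q is None else np.round(q,2))
E
```

```text
27 pick 0.068 0 [-0.53  0.01  2.09 -0.    1.04 -1.69]
27 pick 0.068 3.141592653589793 [-0.53  0.01  2.09 -0.    1.04  1.45]
27 pick 0.068 -3.141592653589793 [-0.53  0.01  2.09 -0.    1.04  1.45]
27 pick 0.22 0 [-0.53 -0.18  1.96  0.    1.37 -1.69]
27 pick 0.22 3.141592653589793 [-0.53 -0.18  1.96 -0.    1.37  1.45]
27 pick 0.22 -3.141592653589793 [-0.53 -0.18  1.96 -0.    1.37  1.45]
27 place 0.068 0 [ 0.24  0.35  1.69 -0.    1.1  -1.91]
27 place 0.068 3.141592653589793 [ 0.24  0.35  1.69 -0.    1.1   1.23]
27 place 0.068 -3.141592653589793 [ 0.24  0.35  1.69 -0.    1.1   1.23]
27 place 0.22 0 [ 0.24  0.2   1.58  0.    1.37 -1.91]
27 place 0.22 3.141592653589793 [ 0.24  0.2   1.58 -0.    1.37  1.23]
27 place 0.22 -3.141592653589793 [ 0.24  0.2   1.58 -0.    1.37  1.23]
36 pick 0.068 0 [-0.51  0.17  1.91 -0.    1.06 -1.67]
36 pick 0.068 3.141592653589793 [-0.51  0.17  1.91 -0.    1.06  1.47]
36 pick 0.068 -3.141592653589793 [-0.51  0.17  1.91 -0.    1.06  1.47]
36 pick 0.22 0 [-0.51 -0.01  1.79  0.    1.35 -1.67]
36 pick 0.22 3.141592653589793 [-0.51 -0.01  1.79 -0.    1.35  1.47]
36 
[... 1319 characters left out ...]
589793 [-0.49  0.46  1.55 -0.    1.14  1.49]
18 pick 0.068 -3.141592653589793 [-0.49  0.46  1.55 -0.    1.14  1.49]
18 pick 0.22 0 [-0.49  0.31  1.44  0.    1.39 -1.65]
18 pick 0.22 3.141592653589793 [-0.49  0.31  1.44 -0.    1.39  1.49]
18 pick 0.22 -3.141592653589793 [-0.49  0.31  1.44  0.    1.39  1.49]
18 place 0.068 0 [ 0.27  0.49  1.5  -0.    1.15 -1.88]
18 place 0.068 3.141592653589793 [ 0.27  0.49  1.5  -0.    1.15  1.26]
18 place 0.068 -3.141592653589793 [ 0.27  0.49  1.5  -0.    1.15  1.26]
18 place 0.22 0 [ 0.27  0.35  1.39  0.    1.4  -1.88]
18 place 0.22 3.141592653589793 [ 0.27  0.35  1.39 -0.    1.4   1.26]
18 place 0.22 -3.141592653589793 [ 0.27  0.35  1.39 -0.    1.4   1.26]
```

```bash
cat >> rob.py <<'E'
ZP=.072
def pick(k,f=40):
    x,y=TUBE[k]
    movep([x,y,H],o(PHT+np.pi)); st('above')
    gripper_to(.085)
    c=move_l([x,y,ZP],feed=.2,max_force=15); st(f'down {c}')
    gripper_to(.0,f); st('grip')
    move_l([x,y,H],feed=.2); st('lift')
def carry(k):
    x,y=POST[k]
    move_l([x,y,H],feed=.3,rotation=o(PHP+np.pi)); st('over')
E
python3 - <<'E'
from rob import *
pick(45); carry(45); hold(.2); snap('c45')
E
```

```text
above 3.12 [ 0.5571 -0.2114  0.22  ] [0.3 1.  0.1] 0.086 [-0.5   0.16  1.62  0.    1.36  1.48]
down False 4.23 [ 0.5577 -0.2127  0.0733] [-0.4  0.6  1. ] 0.0849 [-0.5   0.31  1.73  0.    1.1   1.48]
grip 4.69 [ 0.5576 -0.2126  0.0734] [-1.2  1.3  5.5] 0.0445 [-0.5   0.31  1.73  0.    1.1   1.48]
lift 5.58 [ 0.5559 -0.2117  0.2181] [-0.1  0.2 -1.8] 0.0446 [-0.5   0.16  1.62 -0.    1.36  1.48]
over 6.97 [0.457  0.1437 0.2198] [ 0.2  0.3 -1.8] 0.0445 [ 0.14 -0.13  1.91 -0.    1.36  1.13]
```

Run:
```python
from rob import *
st()
im,P=cloud('side_c45.npz')
cv2.imwrite('pics/c45z.png',cv2.resize(im[150:390,230:470],(600,600),interpolation=cv2.INTER_CUBIC)[:,:,::-1])
Q=P.reshape(-1,3)
m=(np.hypot(Q[:,0]-.457,Q[:,1]-.145)<.04)&(Q[:,2]>.10)&(Q[:,2]<.3)
q=Q[m]; print(q.min(0),q.max(0))
for z in np.arange(.15,.28,.01):
    a=q[abs(q[:,2]-z)<.005]
    if len(a)>5: print(z.round(3),len(a),a.min(0).round(4),a.max(0).round(4))
```

```text
7.27 [0.4572 0.1438 0.2199] [ 0.5 -0.5 -0.9] 0.0445 [ 0.14 -0.13  1.91 -0.    1.36  1.13]
[0.43018011 0.11047304 0.16616139] [0.48754479 0.18150918 0.29999291]
0.17 225 [0.4302 0.129  0.1662] [0.4868 0.174  0.1749]
0.18 176 [0.4362 0.1437 0.1752] [0.4809 0.1686 0.185 ]
0.19 159 [0.4367 0.1428 0.185 ] [0.481  0.1679 0.195 ]
0.2 165 [0.436  0.1456 0.1951] [0.48   0.1685 0.2048]
0.21 165 [0.4365 0.1425 0.2051] [0.4804 0.1671 0.2149]
0.22 138 [0.4352 0.1406 0.215 ] [0.4805 0.1726 0.225 ]
0.23 176 [0.4332 0.1243 0.2251] [0.4824 0.177  0.235 ]
0.24 214 [0.4324 0.1182 0.2351] [0.4827 0.1791 0.245 ]
0.25 291 [0.4328 0.115  0.2451] [0.483  0.1794 0.255 ]
0.26 271 [0.4334 0.1157 0.255 ] [0.4866 0.1791 0.265 ]
0.27 164 [0.4438 0.1105 0.2651] [0.4868 0.1815 0.275 ]
0.28 109 [0.4388 0.113  0.2751] [0.4855 0.1789 0.285 ]
```

View pics/c45z.png

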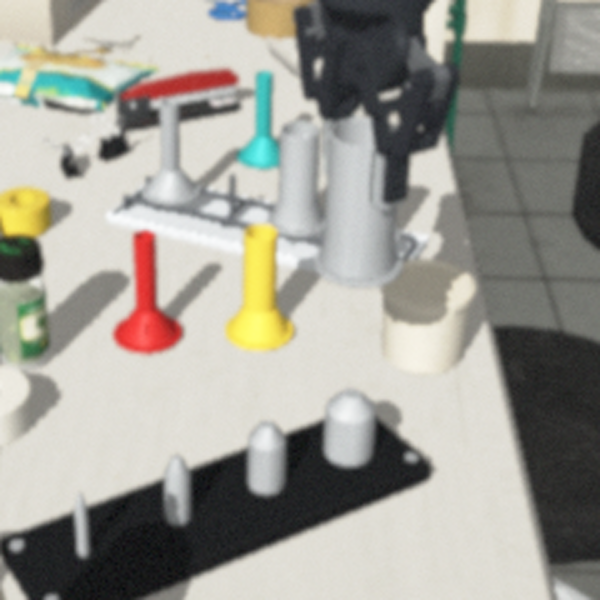

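```bash
cat >> rob.py <<'E'
SPOST=ctr([.5428,.2005,.5798]); SP={45:SPOST[0],36:SPOST[1],27:SPOST[2],18:SPOST[3]}
def held(tag,k):
    im,P=cloud(f'side_{tag}.npz'); Q=P.reshape(-1,3); c=np.array(SP[k]); R=k/2000
    q=Q[(np.hypot(*(Q[:,:2]-c).T)<R+.006)&(Q[:,2]>.177 if k>=27 else (np.hypot(*(Q[:,:2]-c).T)<R+.006)&(Q[:,2]>.194))&(Q[:,2]<.212)]
    for it in range(2):
        s=least_squares(lambda c:np.hypot(*(q[:,:2]-c).T)-R,c,loss='soft_l1',f_scale=.001); c=s.x
    h=s.x-SP[k]; print('held-post',h.round(4),len(q),np.median(abs(s.fun)).round(5)); return h
def place(k,corr):
    e=observe()['eef_pos']; x,y=e[:2]-corr
    move_l([x,y,.14],feed=.2)
    c=move_l([x,y,ZP-.0045],feed=.06,max_force=6); st(f'placed {c}')
    gripper_to(.085); st('open')
    x,y=observe()['eef_pos'][:2]
    move_l([x,y,H],feed=.2); st('up')
E
python3 - <<'E'
from rob import *
h=held('c45',45)
h=np.clip(h,-.003,.003)
place(45,h); snap('p45')
E
```

```text
held-post [ 0.0006 -0.0011] 576 0.00068
placed True 8.91 [0.456  0.1448 0.0695] [ 0.6 -0.   4.3] 0.0449 [ 0.14  0.06  2.03 -0.    1.05  1.13]
open 9.39 [0.4546 0.1447 0.0683] [ 0.2 -0.3 -0.3] 0.085 [ 0.14  0.06  2.04 -0.    1.05  1.13]
up 10.3 [0.4539 0.1445 0.2187] [ 0.  -0.2 -0.4] 0.0847 [ 0.14 -0.13  1.91 -0.    1.36  1.13]
```

Run:
```python
from rob import *
im,P=cloud('side_p45.npz')
cv2.imwrite('pics/p45z.png',cv2.resize(im[150:390,230:470],(600,600),interpolation=cv2.INTER_CUBIC)[:,:,::-1])
Q=P.reshape(-1,3); c=SP[45]
q=Q[(np.hypot(*(Q[:,:2]-c).T)<.03)&(Q[:,2]<.14)]
print('top z',np.percentile(q[:,2],[99,99.8]).round(4))
for a,b in((.045,.07),(.085,.11)):
    w=q[(q[:,2]>a)&(q[:,2]<b)]
    s=least_squares(lambda c:np.hypot(*(w[:,:2]-c).T)-.0225,c,loss='soft_l1',f_scale=.001); print((s.x-c).round(4))
```

```text
top z [0.1119 0.1125]
[-0.0005 -0.0002]
[-0.0005  0.0009]
```

View pics/p45z.png

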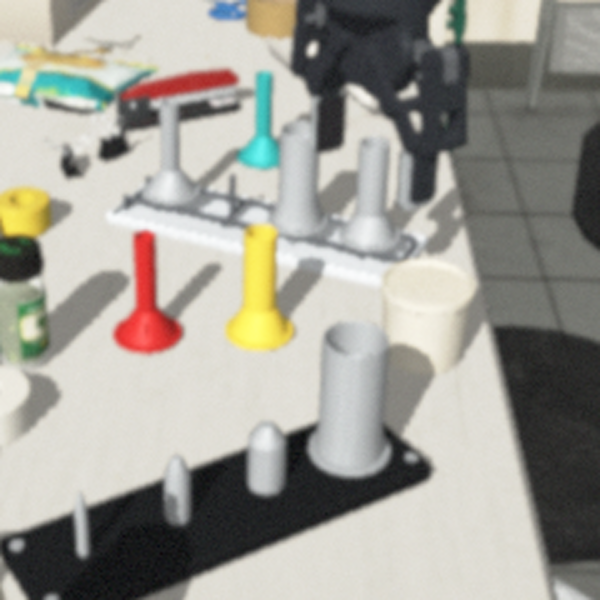

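The 45 mm tube stands upright and fully down on its post: its flange is on the board at about (348,452) in the crop, and its top measures z≈0.112. Next is the 36 mm tube, handled the same way.

Run:
```python
from rob import *
k=36
pick(k); carry(k); hold(.2); snap('c36'); h=held('c36',k)
if np.hypot(*h)<.004: place(k,h); snap('p36')
```

```text
above 11.66 [ 0.4938 -0.1833  0.2198] [-0.5  0.5  0.7] 0.0851 [-0.51 -0.01  1.79  0.    1.35  1.47]
down False 12.77 [ 0.4946 -0.1847  0.0732] [-0.2  0.1  1. ] 0.0851 [-0.51  0.16  1.91 -0.    1.07  1.47]
grip 13.28 [ 0.4942 -0.1845  0.0728] [-0.5  1.6  4.4] 0.0345 [-0.51  0.16  1.91  0.    1.07  1.47]
lift 14.17 [ 0.4928 -0.1838  0.2183] [ 0.5 -0.  -1.4] 0.0344 [-0.51 -0.01  1.8  -0.    1.35  1.47]
over 15.54 [0.5137 0.1807 0.2197] [-0.7 -0.6 -1.2] 0.0345 [ 0.19  0.04  1.75 -0.    1.36  1.19]
held-post [ 0.0001 -0.0003] 555 0.00129
placed True 17.5 [0.5134 0.1811 0.0691] [-0.8  0.3  5.1] 0.0344 [ 0.19  0.21  1.87 -0.    1.07  1.19]
open 18.05 [0.5121 0.1808 0.0675] [0.3 0.3 1.1] 0.0852 [0.19 0.21 1.87 0.   1.07 1.19]
up 18.96 [0.5112 0.1807 0.2185] [ 1.2 -0.1 -1.2] 0.0851 [ 0.19  0.04  1.75 -0.    1.36  1.19]
```

```bash
sed -i 's/if k>=27 else/if k>=36 else/' rob.py
python3 - <<'E'
from rob import *
k=27
pick(k); carry(k); hold(.2); snap('c27'); h=held('c27',k)
if np.hypot(*h)<.004: place(k,h); snap('p27')
E
```

```text
above 20.38 [ 0.4299 -0.1578  0.2199] [ 0.1  0.1 -0.8] 0.0853 [-0.52 -0.18  1.96  0.    1.37  1.45]
down False 21.48 [ 0.4304 -0.1588  0.0729] [-0.3 -0.6  0.6] 0.0848 [-0.53  0.    2.08  0.    1.05  1.45]
grip 22.05 [ 0.4299 -0.1585  0.0724] [-0.9  0.4  3. ] 0.0261 [-0.53  0.    2.09  0.    1.05  1.45]
lift 22.94 [ 0.4288 -0.1579  0.2185] [ 0.5  0.2 -1.8] 0.0263 [-0.53 -0.18  1.96 -0.    1.37  1.45]
over 24.43 [0.5704 0.2179 0.2197] [-0.1  0.2 -0.8] 0.0266 [ 0.24  0.2   1.58 -0.    1.37  1.23]
held-post [-0.0006 -0.0019] 196 0.00058
placed True 26.4 [0.571  0.22   0.0687] [-0.4 -0.6  3.8] 0.0264 [ 0.24  0.35  1.69 -0.    1.1   1.23]
open 27.0 [0.5696 0.2197 0.0669] [ 0.3 -0.2  0.2] 0.085 [ 0.24  0.36  1.69 -0.    1.1   1.23]
up 27.92 [0.5687 0.2194 0.2184] [-0.7  1.1 -0.2] 0.0849 [ 0.24  0.2   1.58 -0.    1.37  1.23]
```

Run:
```python
from rob import *
k=18
pick(k); carry(k); hold(.2); snap('c18'); h=held('c18',k)
im,P=cloud('side_c18.npz')
cv2.imwrite('pics/c18z.png',cv2.resize(im[150:390,190:430],(600,600),interpolation=cv2.INTER_CUBIC)[:,:,::-1])
```

```text
above 29.7 [ 0.6169 -0.2372  0.22  ] [-0.2  0.7  0.1] 0.0851 [-0.49  0.31  1.44  0.    1.39  1.49]
down False 30.81 [ 0.6175 -0.239   0.0735] [ 0.5 -0.5  1.2] 0.0851 [-0.49  0.45  1.55  0.    1.14  1.49]
grip 31.43 [ 0.6167 -0.2386  0.0724] [ 0.4 -0.7  2.1] 0.017 [-0.49  0.45  1.55 -0.    1.14  1.49]
lift 32.33 [ 0.6157 -0.2381  0.2182] [-0.4  0.2 -1. ] 0.0169 [-0.49  0.31  1.44 -0.    1.39  1.49]
over 34.12 [0.6279 0.2548 0.22  ] [ 0.1 -0.5 -0.6] 0.0169 [ 0.27  0.35  1.39 -0.    1.4   1.26]
held-post [ 0.0003 -0.0015] 138 0.0005
```

View pics/c18z.png

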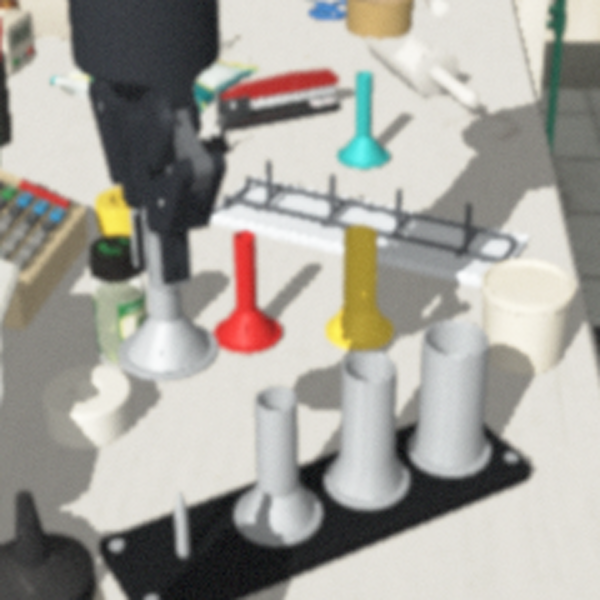

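The 27, 36 and 45 mm tubes stand in order on the board at about (278,510), (365,480) and (450,450) in the crop. The 18 mm tube hangs upright, about to go onto the thin post at (181,525).

Run:
```python
from rob import *
place(18,np.array([.0003,-.0015]))
set_joints([-.9,.1,1.6,0,1.4,0]); hold(.5); snap('end'); st('end')
for n in('side','top'):
    im,P=cloud(n+'_end.npz'); Q=P.reshape(-1,3)
    for k in POST:
        c=POST[k]; q=Q[(np.hypot(*(Q[:,:2]-c).T)<.03)&(Q[:,2]<.14)]
        r=[]
        for a,b in((.046,.07),(.085,.11)):
            w=q[(q[:,2]>a)&(q[:,2]<b)]
            R,RI=k/2000,k/2000-.002
            f=lambda c:(lambda d:np.where(abs(d-R)<abs(d-RI),d-R,d-RI))(np.hypot(*(w[:,:2]-c).T))
            r.append((least_squares(f,c,loss='soft_l1',f_scale=.001).x-c).round(4).tolist())
        print(n,k,'top',np.percentile(q[:,2],98).round(4),r)
im,_=cloud('top_end.npz'); ims,_=cloud('side_end.npz')
cv2.imwrite('pics/end.png',np.hstack([cv2.resize(im[100:340,120:440],(400,300)),cv2.resize(ims[150:420,180:460],(311,300))])[:,:,::-1])
```

```text
placed True 36.1 [0.6271 0.2568 0.0686] [-0.7  0.1  5.1] 0.017 [ 0.27  0.49  1.5  -0.    1.15  1.26]
open 36.77 [0.6259 0.2565 0.0667] [-0.   0.5 -0.4] 0.0848 [0.27 0.49 1.5  0.   1.15 1.26]
up 37.68 [0.625  0.2562 0.2183] [-0.5  0.6 -0.5] 0.0854 [0.27 0.35 1.39 0.   1.41 1.26]
end 40.77 [ 0.4292 -0.4144  0.2645] [-0.9 -0.   0.3] 0.085 [-0.9  0.1  1.6  0.   1.4  0. ]
side 45 top 0.1114 [[-0.0001, 0.0007], [-0.0, 0.001]]
side 36 top 0.1116 [[0.0, 0.0002], [-0.0005, 0.0005]]
side 27 top 0.1116 [[0.0002, 0.0009], [0.0006, 0.0008]]
side 18 top 0.1119 [[0.0001, 0.0014], [0.0, 0.0015]]
top 45 top 0.113 [[-0.0127, -0.007], [-0.0011, -0.0006]]
top 36 top 0.1131 [[-0.0013, -0.0054], [-0.001, -0.0015]]
top 27 top 0.1123 [[-0.0009, -0.0036], [-0.0006, -0.001]]
top 18 top 0.1105 [[-0.001, -0.0002], [-0.0008, -0.0005]]
```

View pics/end.png

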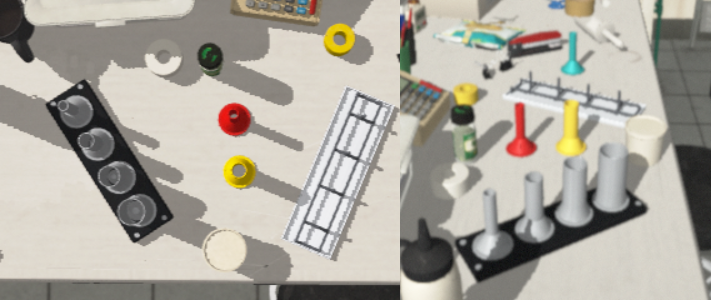

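The four tubes stand graded and upright on the black board. The drying rack is empty, and the cup, jar and look-alikes are where they were.

```bash
python3 -c "
from plant import *
print(job_done())"
```

```text
the job is handed in; nothing more can be done
None
```

All four tubes are on the black storage rack in order 18, 27, 36 and 45 mm. Each stands upright over its own post. I handed the job in at about 41 s on the robot's clock.

- **Seating:** all four tube tops read z ≈ 0.111–0.113 m, against 0.111 m for a tube fully down. The side camera puts each axis within 1.5 mm of its post, with no lean.
- **Contact:** each tube touched down at its expected height with about 4–5 N on the tool. The arm was clear of everything at hand-in.
- **Bystanders:** the deli cup, spice jar and coloured look-alikes look unmoved in the last pictures. I compared these by eye and did not re-measure them.
- **Disagreements:** the two cameras differ by 1–2 mm, as their calibration allows. The top camera's lower-wall fits were up to 14 mm off for the 45, 36 and 27 mm tubes. I discounted those fits, because that camera barely sees the outer walls from above; its fits near the tops agreed within 2 mm.

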